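# Index the drive carousel to the reader

### The job

Using its bar handle, turn the drive carousel by exactly one click, in whichever direction brings the orange drive to the reader (the black box with the white arrow), and let the carousel settle in that click. Never turn it on past that click, keep the orange drive lying in its nest, and let go of the handle at the end.

Things in the scene. Friction and masses are not known exactly. Their poses are not given: they have to be found in the camera images.
- carousel_handle (a point): grip point of the black bar handle at the carousel's centre, on the vertical turning axis. The bar is 74 mm long (this point's x axis, turning with the carousel), 18 mm thick (y axis), 50 mm high; this point is 20 mm below its top, 30 mm above its underside, 82 mm above the table. Under the bar is a flat hub, 52 mm across; nothing else within 70 mm of the axis stands above the disc.
- carousel (a joint): angle of the carousel (aluminium disc 300 mm across, top 42 mm above the table, eight drive nests), rad: 0 at the start, in a click; positive counter-clockwise seen from above. A click (spring detent) every 45 degrees (0.785 rad) resists with up to about 0.15 N m; let go, the disc swings into the nearest click and rests there within about a second.
- drive_orange_center (a point): centre of the orange drive, a loose flat square 54 x 54 x 12 mm, about 60 g, in a nest 105 mm from the axis with a 6 mm high fence; it rides round with the carousel, centre 48 mm above the table, z up. It starts one click from the reader, on one side or the other. Drives of other colours lie in four other nests.
- reader_place (a point): where a drive's centre is when its nest stands exactly at the reader: fixed point 105 mm from the turning axis, 48 mm above the table, z up. The reader is the black box, 65 x 84 mm and 56 mm high, fixed just outside the disc's rim in this direction from the axis; the white arrow on its top points to the axis. At the start a white drive lies here.
There are look-alikes about, which are no part of the job. Of the things shaped like the part that bears drive_orange_center, the orange one is meant.

How it is judged:
At the end, for the whole second after the job is handed in: The carousel rests in the next click (45 degrees, within 8 degrees, from where it started) with the orange drive lying flat in its nest, its centre within 15 mm of the reader place; the carousel is still and let go (horizontal distance between drive_orange_center and reader_place below 0.015 m and z of drive_orange_center in the frame of reader_place below 0.006 m and angle between drive_orange_center's own z axis and vertical below 0.15 rad and (value of joint carousel between 0.64 and 0.93 rad or value of joint carousel between -0.93 and -0.64 rad) and velocity of joint carousel between -0.1 and 0.1 rad/s); the robot touches nothing.
It fails at once if the carousel is turned past the first click, out to where the second one takes over (more than 1.2 rad either way) (value of joint carousel above 1.2 rad or value of joint carousel below -1.2 rad).
It fails at once if the orange drive is lifted out of its nest (15 mm or more) (z of drive_orange_center in the frame of reader_place above 0.015 m).
It also fails if it takes over 35 s, if anything falls off the work surface, if the arm or the gripper's body presses on something with over 40 N, if the wrist force passes 120 N, or if a joint passes its speed limit or range.

### The arm

A 6-joint arm with a two-finger parallel gripper is mounted at the origin on the work surface. World frame = base frame: x ahead of the robot, y to its left, z up, the work surface at z = 0. Lengths are in m, angles in rad, forces in N, time in s.
With the tool pointing down it reaches from about 0.35 to 0.85 m from the base axis. Payload 8.1 kg.
Tool frame: the origin (TCP) lies midway between the tips of the shut fingers; the grasp point (between the pads) lies 19 mm behind it; x points along the fingers, y is the direction in which the jaws open and shut, and the axes are right-handed (so a half turn about x gives the same grasp; the last joint's range is limited). The gripper opens to 85 mm and grips with 20 to 120 N. Pads are 22 mm wide; open, the fingers measure 114 mm over their backs; the gripper's body (76 mm by 85 mm) begins 54 mm behind the grasp point. The pads swing forward as they close: fully open they stand 13 mm farther back than shut.
Start: joints at [-1.375, 0.13, 1.488, -0, 1.523, -0.085], TCP at [0.166, -0.576, 0.231] pointing down, gripper open.
Joint ranges: [-2.96, 2.96], [-0.89, 2.26], [0.02, 2.5], [-1.34, 4.48], [0, 2.73], [-2.66, 2.66]. Speed limits (rad/s): [2.39, 2.39, 2.79, 3.14, 3.14, 3.14].

### API

Orientations are given as a unit quaternion [w, x, y, z].
In Python, from rig import env gives the robot as it stands. The module is installed in compiled form; this text tells all that it offers. Calls block until the motion is done:
- env.goto(position, orientation): joint-space move of the TCP to a pose.
- env.move_straight(position, rot=None, speed=0.15, guard=None): straight line of the TCP; rot=None keeps the orientation; speed is the mean speed in m/s. With guard (N) it stops when the force on the tool has changed by that much, and returns True; else False.
- env.set_joints(angles): joint-space move.
- env.command_gripper(opening, newtons=None): finger opening in m; newtons is the grip in N (None keeps the last); returns when the fingers have stopped.
- env.wait(seconds).
- env.ik(position, orientation): joint angles nearest the present ones, or None.
- env.get_state(): the state.
- env.grab_frame(name): name is "scene" or "top"; returns (picture, depth): 384x512x3 uint8, red, green, blue; 384x512 float32, m along the optical axis (not along the pixel's ray), 0 where there is no reading.
- env.get_calibration(name): a dict with "mtx" (3x3 intrinsics, pixels), "rvec" (rotation vector, rad) and "tvec" (3), from world to camera coordinates, as OpenCV has them. Camera axes: x right, y down, z forward; pixel columns grow to the right and rows downward; lengths in m; the calibration is good to about 2 mm. A picture is of the moment at which its call begins. get_calibration takes no time and is no camera call.
A pose or a line that the arm cannot do raises env.PlanningError and nothing moves.
- env.job_done(): hands the job in, once; it reports no verdict.
The state is a dict: "time": time; "joints": joint angles; "qvel": joint speeds; "tau": joint torques, N m; "tcp_pos": TCP position; "eef_rot": TCP orientation; "ft_force": force on the tool from outside, world axes, zero at the start; "wrist_torque": the same for the moment, N m; "opening": finger opening in m.
Only numpy, scipy, OpenCV 4.12 (cv2) and the standard library are available. Lean on these libraries where they do the work, as an engineer would, in place of code of your own. Each camera call takes 0.05 s, during which the arm holds its last target. There are 200 camera calls.

## Working session

There is one attempt and no reset: what is moved stays moved. The work goes in short steps, each a Python script; the robot and the scene stay as the last script left them, time stands still between calls to the robot, and variables do not carry over. Pictures are saved under pics/ and viewed, about 8 in all and at most 12, crops included, and the job is handed in when it is done.

```bash
mkdir -p pics; cat > h.py <<'E'
import numpy as np, cv2
from rig import env
def save(name,fn):
    im,d=env.grab_frame(name); cv2.imwrite('pics/'+fn,im[:,:,::-1]); np.savez('pics/'+fn+'.npz',im=im,d=d); return im,d
def ray(name,px,z):
    c=env.get_calibration(name); R=cv2.Rodrigues(np.array(c['rvec'],float))[0]; t=np.array(c['tvec'],float).ravel()
    px=np.atleast_2d(np.array(px,float)); r=np.c_[px,np.ones(len(px))]@np.linalg.inv(np.array(c['mtx'])).T@R
    o=-R.T@t; return o+r*((z-o[2])/r[:,2])[:,None]
E
python3 - <<'E'
from h import *
a=save('top','t1.png')[0];b=save('scene','s1.png')[0]
print(env.get_state()['time'],env.get_state()['eef_rot'])
E
```

```text
0.1 [-0.09833727 -0.70010577 -0.09955329  0.70019343]
```

View pics/t1.png

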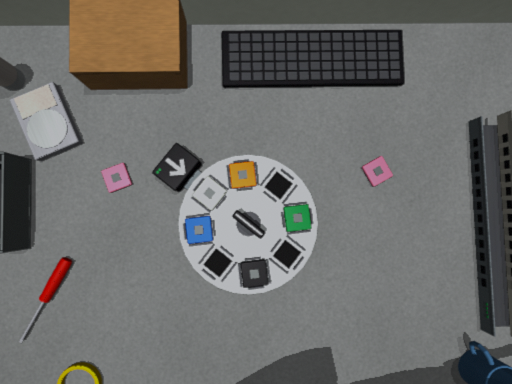

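View pics/s1.png

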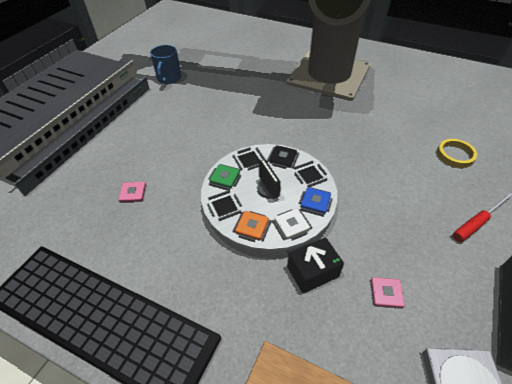

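Top view: orange drive at (243,175), white drive at the reader place (209,193), reader (177,167), bar handle about (249,223). The other square pieces are the pink ones at (117,178) and (377,171), both off the disc, and the blue, green, white and black drives. Only (243,175) is orange and in a nest next to the reader's. I'll measure now and make one enlarged crop to confirm.

```bash
python3 - <<'E'
from h import *
Z=np.load('pics/t1.png.npz'); im,d=Z['im'],Z['d']
cv2.imwrite('pics/c1.png',cv2.resize(im[130:300,140:330,::-1],None,fx=4,fy=4)[:600,:])
hsv=cv2.cvtColor(im,cv2.COLOR_RGB2HSV)
def cen(m):
    n,l,s,c=cv2.connectedComponentsWithStats(m.astype(np.uint8)); k=1+np.argmax(s[1:,4]); print('area',s[k,4]); return c[k],l==k
box=np.zeros(d.shape,bool); box[150:300,175:320]=1
H,S,V=cv2.split(hsv)
o,_=cen(box&(H>8)&(H<22)&(S>150)); O=ray('top',o,.054)[0]
g,_=cen(box&(H>45)&(H<80)&(S>100)); G=ray('top',g,.054)[0]
b,_=cen(box&(H>100)&(H<130)&(S>100)); B=ray('top',b,.054)[0]
# disc centre from ellipse fit of bright disc
m=((V>170)&(S<40)&box).astype(np.uint8); cs=max(cv2.findContours(m,cv2.RETR_EXTERNAL,cv2.CHAIN_APPROX_NONE)[0],key=cv2.contourArea)
e=cv2.fitEllipse(cv2.convexHull(cs)); C=ray('top',e[0],.042)[0]
# handle top by depth
c=env.get_calibration('top');R=cv2.Rodrigues(np.array(c['rvec'],float))[0];t=np.array(c['tvec'],float).ravel()
v,u=np.mgrid[205:245,228:272]; dd=d[v,u]
P=(np.stack([u,v,np.ones_like(u)],-1)@np.linalg.inv(np.array(c['mtx'])).T*dd[...,None]-t)@R
q=P[P[...,2]>.095]; print(len(q)); (hc,hs,ha)=cv2.minAreaRect(q[:,:2].astype(np.float32))
w=np.linalg.svd(q[:,:2]-q[:,:2].mean(0))[2][0]
print('cam',-R.T@t);print('O',O,'G',G,'B',B,'C',C,e);print('handle',hc,hs,ha,q.mean(0),'axis deg',np.degrees(np.arctan2(w[1],w[0])))
r=ray('top',(177,167),.056)[0]
for n,p in dict(O=O,G=G,B=B,reader=r).items(): print(n,np.degrees(np.arctan2(*(p-C)[1::-1])),np.linalg.norm((p-C)[:2]))
E
```

```text
area 533
area 559
area 597
343
cam [0.58030857 0.04774768 0.78873807]
O [0.66921576 0.0482904  0.054     ] G [ 0.57454095 -0.06552775  0.054     ] B [0.55528448 0.14294095 0.054     ] C [0.56322403 0.03917094 0.042     ] ((247.56497192382812, 224.134033203125), (138.2716522216797, 138.6773223876953), 30.23839569091797)
handle (0.5645611882209778, 0.03777280077338219) (0.07314849644899368, 0.017930012196302414) 49.96083450317383 [0.56512888 0.03815676 0.12196807] axis deg -129.98208900014905
O 4.917579911495393 0.10638331620266898
G -83.83082915724988 0.10530854488415743
B 94.37523371917513 0.10407329222856808
reader 49.595726437566206 0.191669888605378
```

View pics/c1.png

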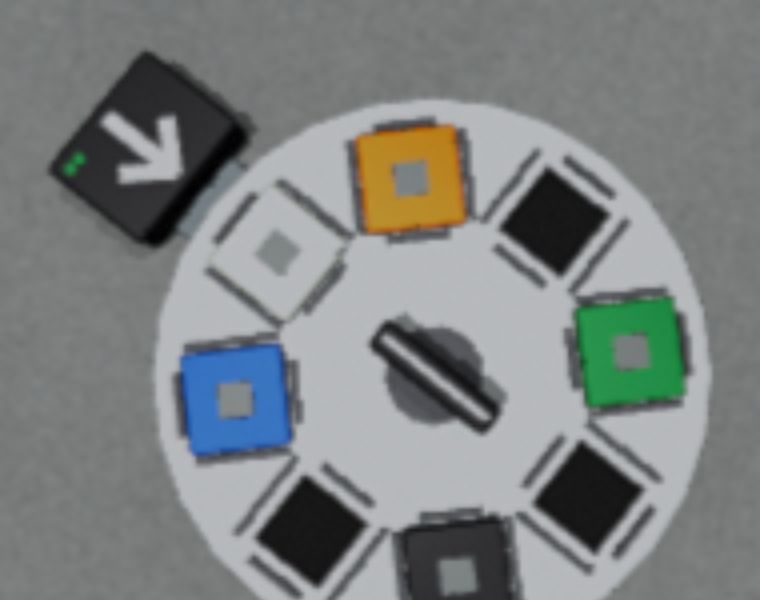

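Crop confirms it: orange drive at crop (410,178), an empty nest clockwise of it, the white drive and reader counter-clockwise. Orange sits at 5° and the reader at about 50°, so the turn is +45° (CCW). The bar lies at 50°. Its top measured 0.122 m by depth against 0.102 m stated, so I'll check the depth bias while moving above it.

```bash
cat >> h.py <<'E'
from scipy.spatial.transform import Rotation as Ro
def quat(a):  # jaw axis at yaw a (deg), tool down
    a=np.radians(a); x=np.array([0,0,-1.]); y=np.array([np.cos(a),np.sin(a),0]); q=Ro.from_matrix(np.c_[x,y,np.cross(x,y)]).as_quat()
    return q[[3,0,1,2]]
E
python3 - <<'E'
from h import *
Z=np.load('pics/t1.png.npz'); d=Z['d']
c=env.get_calibration('top');R=cv2.Rodrigues(np.array(c['rvec'],float))[0];t=np.array(c['tvec'],float).ravel();K=np.array(c['mtx'])
for n,(u,v) in dict(table=(330,300),table2=(340,120),table3=(130,240),disc=(247,280-25),disc2=(225,210),orange=(235,168),reader=(190,155),hnd=(249,223)).items():
    print(n,((np.linalg.inv(K)@[u,v,1])*np.median(d[v-1:v+2,u-1:u+2])-t)@R)
for a in (-40,140):
    print(a,[env.ik([.5646,.0378,.2],quat(a+k)) for k in (0,45)])
E
```

```text
table [ 0.38710245 -0.14280139 -0.00051362]
table2 [ 7.97490898e-01 -1.81438047e-01  5.14511796e-04]
table3 [0.53382201 0.30159021 0.00110414]
disc [0.49773813 0.04196028 0.04241442]
disc2 [0.5946595  0.08675767 0.04215548]
orange [0.68304154 0.06311829 0.05419772]
reader [0.71225136 0.15734412 0.05700635]
hnd [0.56676586 0.03699205 0.10276648]
-40 [array([-2.37547394e-02,  5.48093372e-02,  1.62574170e+00, -4.44089210e-16,
        1.46104162e+00,  6.74376961e-01]), array([-2.37547394e-02,  5.48093372e-02,  1.62574170e+00, -4.44089210e-16,
        1.46104162e+00, -1.11021202e-01])]
140 [array([-2.37547394e-02,  5.48093372e-02,  1.62574170e+00, -4.44089210e-16,
        1.46104162e+00, -2.46721569e+00]), None]
```

```bash
python3 - <<'E'
from h import *
d=np.load('pics/t1.png.npz')['d']
c=env.get_calibration('top');R=cv2.Rodrigues(np.array(c['rvec'],float))[0];t=np.array(c['tvec'],float).ravel();K=np.array(c['mtx'])
v,u=np.mgrid[205:245,228:272]
P=(np.stack([u,v,np.ones_like(u)],-1)@np.linalg.inv(K).T*d[v,u][...,None]-t)@R
q=P[(P[...,2]>.095)&(P[...,2]<.115)]; r=cv2.minAreaRect(q[:,:2].astype(np.float32)); print(len(q),r,q.mean(0))
w=np.linalg.svd(q[:,:2]-q[:,:2].mean(0))[2][0]; ang=np.degrees(np.arctan2(w[1],w[0]))%180
p=r[0]; print('axis',ang)
a=ang-90
env.command_gripper(.06)
env.goto([*p,.18],quat(a))
print(env.move_straight([*p,.065],speed=.06,guard=8))
s=env.get_state(); print(s['time'],s['tcp_pos'],s['ft_force'],s['opening'])
save('scene','s2.png')
E
```

```text
333 ((0.5645611882209778, 0.03777280077338219), (0.07314849644899368, 0.017930012196302414), 49.96083450317383) [0.56467303 0.03786874 0.10194495]
axis 50.41985105978742
False
5.1417 [0.56484494 0.03775222 0.06537981] [ 0.05199335  0.54913824 -0.26031151] 0.059809196116950215
```

View pics/s2.png

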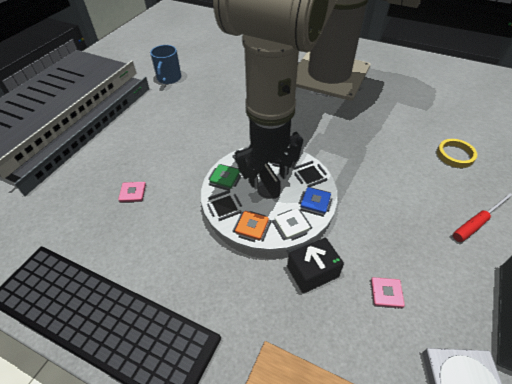

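The fingers stand on either side of the bar, around (268,175), clear of the drives, with no contact force. Next I grip gently, then turn in small steps.

```bash
python3 - <<'E'
from h import *
env.command_gripper(0.0,40)
s=env.get_state(); print(s['time'],s['opening'],s['ft_force'],s['wrist_torque'])
q0=np.array(s['joints']); f=np.linalg.norm(s['ft_force'])
if .012<s['opening']<.024 and f<60:
    j=q0.copy()
    for k in range(1,16):
        j[5]=q0[5]-np.radians(3*k); env.set_joints(j)
        s=env.get_state()
        if k%3==0: print(3*k,round(s['time'],2),np.round(s['ft_force'],1),np.round(s['wrist_torque'],2),round(s['joints'][5],3),round(s['opening'],4))
        if np.linalg.norm(s['ft_force'])>80: print('stop');break
    env.wait(.3)
save('scene','s3.png')
E
```

```text
5.6417 0.017697073651704615 [-4.78210686  2.32073405  5.19422051] [0.3538247  0.68471377 0.00599282]
9 6.39 [-1.2  0.8  2.1] [ 0.1   0.07 -0.07] 0.513 0.0173
18 7.14 [-1.5  0.5  1.6] [ 0.07  0.09 -0.03] 0.356 0.0179
27 7.89 [-1.2  0.1  0.7] [0.03 0.06 0.09] 0.199 0.0175
36 8.64 [ 0.2 -0.1  1.3] [ 0.   -0.07  0.15] 0.041 0.0176
45 9.39 [ 1.5  0.8 -1.2] [-0.04 -0.18  0.01] -0.115 0.0175
```

View pics/s3.png

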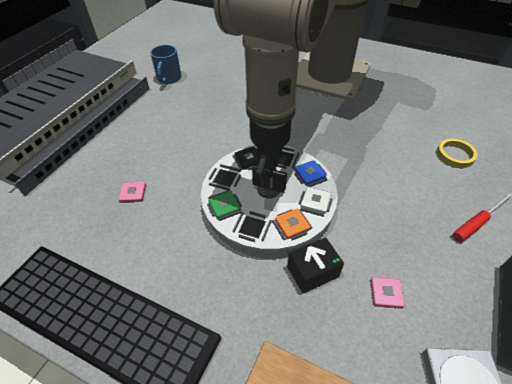

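The orange drive is now at (293,223), right at the reader. Torque passed through the detent hump and fell back to about 0. Now I release, retreat, wait and check.

```bash
python3 - <<'E'
from h import *
env.command_gripper(.06); 
p=np.array(env.get_state()['tcp_pos']); print(env.move_straight([p[0],p[1],.2],speed=.1))
env.goto([.4,-.3,.25],env.get_state()['eef_rot']); env.wait(1.2)
for i in range(2):
    im,d=save('top',f't{2+i}.png'); H,S,V=cv2.split(cv2.cvtColor(im,cv2.COLOR_RGB2HSV))
    m=(H>8)&(H<22)&(S>150); m[:150]=0; m[300:]=0; m[:,:175]=0; m[:,320:]=0
    n,l,s,c=cv2.connectedComponentsWithStats(m.astype(np.uint8)); k=1+np.argmax(s[1:,4])
    O=ray('top',c[k],.054)[0]; v=O[:2]-[.5646,.0378]
    zc=env.get_calibration('top');R=cv2.Rodrigues(np.array(zc['rvec'],float))[0];t=np.array(zc['tvec'],float).ravel()
    yx=np.argwhere(l==k); P=(np.c_[yx[:,::-1],np.ones(len(yx))]@np.linalg.inv(np.array(zc['mtx'])).T*d[l==k][:,None]-t)@R
    P=P[P[:,2]<.3]; print(c[k],s[k,4],O,np.degrees(np.arctan2(v[1],v[0])),np.hypot(*v),'z',np.percentile(P[:,2],[2,50,98]))
    env.wait(.3)
s=env.get_state();print(s['time'],s['ft_force'])
cv2.imwrite('pics/c3.png',cv2.resize(im[130:300,140:330,::-1],None,fx=3,fy=3))
E
```

```text
False
[208.63837638 193.15129151] 542 [0.63081742 0.11986428 0.054     ] 51.100043346545846 0.10544805620259441 z [0.05090945 0.05445276 0.05678984]
[208.64575646 193.1900369 ] 542 [0.63073511 0.11985022 0.054     ] 51.1300680435668 0.10538544114667484 z [0.05149163 0.05439694 0.05692766]
15.0417 [-0.36057393 -0.68768996  0.02577265]
```

View pics/c3.png

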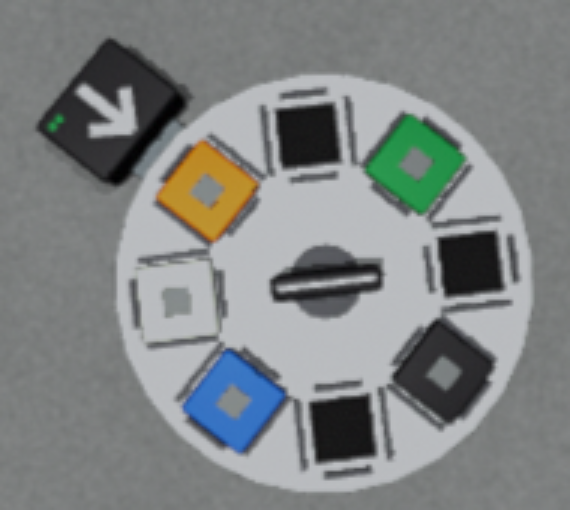

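The orange drive lies flat in its nest at the reader, crop (207,190), which is the pixel the white drive held before. It is still, and the arm is clear.

```bash
python3 -c "
from rig import env
env.job_done()"
```

```text
the job is handed in; nothing more can be done
```

I turned the carousel one click counter-clockwise (+45°) by its bar handle, which brought the orange drive to the reader. Then I let go, backed the arm away and handed the job in at about 15 s of robot time.

**Final checks:**
- **Position:** the orange drive is at about 51° and 105 mm from the axis. It occupies the same pixel, (209,193), that the white drive held at the reader before the turn.
- **Drive flat:** its top is at z ≈ 0.054 m, so it lies flat in its nest.
- **Carousel still:** two pictures about 0.35 s apart show the drive moving less than 0.1 mm.
- **Arm clear:** the force on the tool is below 1 N and the gripper touches nothing.

**Disagreements:**
- **Handle height:** it first averaged 0.122 m because pixels with no depth reading were included. With those filtered out it was 0.102 m, as stated.
- **Reader direction:** a rough reading of the reader box gave 49.6°, against the drive's final 51.1°. That is under 3 mm at the drive, within the calibration error.

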